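Unlatch and open the guard gate of a sanding bay

TASK

Open the guard gate of the bench sanding bay. With the gate still shut, press its thumb lever down gently until the latch bar is lifted out of its keeper, without forcing the bar against any part of the keeper, and keep it lifted while you push the gate into the bay. Swing the gate on slowly to the rubber stop, press it snugly against it for half a second with a push of about 10 N, then let go, so that the latch bar drops back and the gate stays at the stop; leave the bottle, the tin and the screwdriver where they are.

Things in the scene. Friction and masses are not known exactly. Their poses are not given: they have to be found in the camera images.
- guard: Fixed bench guard: aluminium gate frame with low clear fences behind. Origin on the bench, middle of the gate opening; x points into the bay, y to the hinge side. Gate posts 24 mm square, 215 mm high, at y +138 (hinge post) and -160 mm (keeper post). Fences up to 130 mm high at the same y, back fence 92 mm high at x = 300 mm. A low black casting lies in the far corner, clear of the gate.
- gate (a joint): Opening angle of the gate (rad) about its upright hinge: 0 shut, grows counter-clockwise seen from above as it is pushed into the bay; it meets the rubber stop somewhere between 1.1 and 1.45. The hinge is stiff (0.12 N m): the gate stays where it is left, but a hand dragged off it can pull it along.
- gate_hinge (a point): On the hinge axis, 190 mm above the bench. Turns with the gate: -y runs along the gate to its free edge, x is its bay-side normal. Gate: 16 mm thick frame, clear panel, 15 to 165 mm above the bench, 15 to 230 mm from the hinge axis. A grey back plate on it stands 60 to 190 mm from the hinge axis, up to 227 mm above the bench; robot-side face 2.5 mm from the mid plane, which holds the hinge axis.
- latch: Steel gravity latch bar, 8 mm thick, 12 mm high, on the robot side of the back plate. Origin on its pivot, 165 mm from the hinge axis, 8 mm to the robot side of the gate's mid plane; y points from nose to thumb lever, x as the gate's. Falls nose-down by its weight (2 to 4.5 N on the lever lifts it) onto its own stop, where it lies about level; it can be raised to 0.45 rad.
- lever (a point): Middle of the thumb lever: a level round peg 16 mm in diameter on the bar, 40 mm from the pivot, 125 mm from the hinge axis. It sticks out towards the robot to 66 mm from the gate's mid plane (this point: 34 mm) and ends in a 22 mm disc. Pressed down it lifts the nose, 2.1 mm per mm. The nose clears the lip after 4 to 7 mm of travel and meets the keeper's roof 1 mm later, when the force rises.
- nose (a point): Underside of the latch bar's nose, a round stub 14 mm in diameter and 12 mm long (axis along the gate's normal), 85 mm from the pivot on the side away from the thumb lever.
- keeper: Steel keeper on the keeper post, round the nose. Origin in its middle at the height of the lip's top edge; axes as the guard. 30 mm deep in x, 20 mm wide. Lip on the bay side 6 mm thick (x 9 to 15 mm); roof 16 mm above the lip's top, so the 14 mm nose passes out with 2 mm to spare; it is out when the gate has opened 0.1 rad. Its height varies: the resting nose is 8 to 15 mm below the lip's top.
- keeper_lip (a point): The keeper's origin: middle of the keeper at the height of the lip's upper edge.
- stop: Fixed upright rubber stop in the bay, 28 mm in diameter and 81 mm high, on a 44 mm foot. Origin at the centre of its foot. The gate's bay-side face comes to rest against its side; the rubber is stiff and yields less than 1 mm.
- gate_back (a point): Point on the bay-side face of the gate's lower rail, 182 mm from the hinge axis, 20 mm above the bench: the place that meets the rubber stop (then 14 to 16 mm from the stop's axis, measured level).
- cleaner: Loose clear bottle with a white cap, 60 mm in diameter, 160 mm high; origin at the centre of its base. Not to be moved.
- screwdriver: Loose screwdriver with a yellow handle, 160 mm long, lying on the bench. Not to be moved.
- tin: Loose low tin, 70 mm in diameter, 70 mm high; origin at the centre of its base. Not to be moved.
There are look-alikes about, which are no part of the job. Of the things that look like the stop, the middle-sized one is meant.

How it is judged:
By the outcome, as a careful person would: the job done as asked, in the order asked, and still so for the second after the job is handed in, with the robot touching nothing.
It also fails if it takes over 72 s, if anything falls off the work surface, if the arm or the gripper's body presses on something with over 40 N, if the wrist force passes 120 N, or if a joint passes its speed limit or range.

ROBOT

A 6-joint arm with a two-finger parallel gripper is mounted at the origin on the work surface. World frame = base frame: x ahead of the robot, y to its left, z up, the work surface at z = 0. Lengths are in m, angles in rad, forces in N, time in s.
With the tool pointing down it reaches from about 0.375 to 0.925 m from the base axis. Payload 5.7 kg.
Tool frame: the origin (TCP) lies at the very end of the fingers, on their centre line; the grasp point (between the pads) lies 19 mm behind it; z points along the fingers, x is the direction in which the jaws open and shut, and the axes are right-handed (so a half turn about z gives the same grasp; the last joint's range is limited). The gripper opens to 85 mm and grips with 20 to 120 N. Pads are 22 mm wide; open, the fingers measure 114 mm over their backs; the gripper's body (76 mm by 85 mm) begins 54 mm behind the grasp point. The pads swing forward as they close: fully open they stand 13 mm farther back than shut.
Start: joints at [-1.325, 0.359, 1.51, -0, 1.272, -0.115], TCP at [0.212, -0.561, 0.231] pointing down, gripper open.
Joint ranges: [-2.97, 2.97], [-1.01, 2.36], [0.21, 2.38], [-0.96, 4.11], [0.2, 2.71], [-2.98, 2.98]. Speed limits (rad/s): [2.39, 2.39, 3.14, 3.14, 3.14, 3.14].

INTERFACE

Orientations are given as a rotation vector (axis times angle).
In Python, from cell import get_state, read_camera, close_job gives the robot as it stands.
- The arm moves only by the tool servo_tool, never from a script. Its argument "steps" is one flat list of numbers, 7 for each row, row after row: the shift along the tool's x, y, z in m, then the turn, a rotation vector about the tool's x, y, z in rad, then the opening, from 0 (shut) to 1 (fully open). A call has 1 to 8 rows; each row is the pose to reach, as a shift and turn from the pose commanded when the call began, along the tool's axes at that moment; what a row does not reach only later rows make up. A row lasts 1/8 s, in which the tool goes at most 62.5 mm and 10.7 degrees, less where a joint would pass 70% of its speed; a pose out of reach is approached as far as the arm can. A call with a gripper value outside its range is refused whole. The fingers move at their own pace and stop on an object; the grip force is fixed at half the most. Time passes only in rows, so rows that repeat a pose let the fingers close. It gives the time, the measured TCP pose, the force and the opening at its end, in the units of the state.
- get_state(): the state, without advancing time (a new reading comes with each control period).
- read_camera(name): name is "scene" or "top" or "wrist"; returns a dict with "img" (384x512x3 uint8, red, green, blue), "K" (3x3 intrinsics, pixels), "camera_from_world" (4x4, takes a point from world to camera coordinates). Camera axes: x right, y down, z forward; pixel columns grow to the right and rows downward; lengths in m; the calibration is good to about 2 mm. A picture is of the moment at which its call begins. There is no depth.
- close_job(): hands the job in, once; it reports no verdict.
The state is a dict: "time": time; "joint_pos": joint angles; "joint_vel": joint speeds; "tau": joint torques, N m; "position": TCP position; "ee_rot": TCP orientation; "contact_force": force on the tool from outside, world axes, zero at the start; "wrist_torque": the same for the moment, N m; "finger_gap": opening from 0.0 (shut) to 1.0 (fully open).
Only numpy, scipy, OpenCV 4.12 (cv2) and the standard library are available. Lean on these libraries where they do the work, as an engineer would, in place of code of your own. Each camera call takes 0.05 s, during which the arm holds its last target. There are 200 camera calls.

## Working session

There is one attempt and no reset: what is moved stays moved. The work goes in short steps, Python scripts to look and compute and a tool call to move; the robot and the scene stay as the last step left them, time stands still between calls to the robot, and variables do not carry over. Pictures are saved under pics/ and viewed, about 8 in all and at most 12, crops included, and the job is handed in when it is done.

Besides the shell and the picture viewer there is one more tool, called after "Emit:" in YAML: its name, and indented under it one key for each argument. servo_tool: Moves the arm, as the interface text tells. Its arguments: {"type":"object","properties":{"steps":{"type":"array","items":{"type":"number"}}},"required":["steps"]}

```bash
mkdir -p pics; ls; cat > h.py <<'E'
import numpy as np, cv2
from cell import get_state, read_camera, close_job
def snap(name,fn,crop=None,scale=1):
    c=read_camera(name); im=c["img"][:,:,::-1].copy()
    np.savez('pics/'+fn+'.npz',img=im,K=c["K"],T=c["camera_from_world"]); return c,im
def P(fn):
    d=np.load('pics/'+fn+'.npz'); return d['K'],d['T']
def proj(fn,X):
    K,T=P(fn); X=np.atleast_2d(X); q=(T[:3,:3]@X.T+T[:3,3:]); q=K@q; return (q[:2]/q[2]).T
def ray(fn,uv):
    K,T=P(fn); R=T[:3,:3]; d=R.T@np.linalg.inv(K)@np.array([uv[0],uv[1],1.]); return -R.T@T[:3,3], d/np.linalg.norm(d)
def tri(obs):
    A=np.zeros((3,3));b=np.zeros(3);L=[]
    for fn,uv in obs:
        o,d=ray(fn,uv);M=np.eye(3)-np.outer(d,d);A+=M;b+=M@o;L.append((o,d))
    x=np.linalg.solve(A,b); return x,[np.linalg.norm((np.eye(3)-np.outer(d,d))@(x-o)) for o,d in L]
def atz(fn,uv,z):
    o,d=ray(fn,uv); return o+d*(z-o[2])/d[2]
E
python3 - <<'E'
from h import *
for n in ("scene","top","wrist"):
    c,im=snap(n,n+"0"); cv2.imwrite(f'pics/{n}0.png',im)
a=cv2.imread('pics/scene0.png');b=cv2.imread('pics/top0.png')
cv2.imwrite('pics/scene0b.png',cv2.resize(a,(800,600),interpolation=cv2.INTER_CUBIC));cv2.imwrite('pics/top0b.png',cv2.resize(b,(800,600),interpolation=cv2.INTER_CUBIC))
print({k:np.round(v,3) for k,v in get_state().items()})
for n in ("scene0","top0","wrist0"):print(np.round(ray(n,(256,192)),3))
E
```

```text
pics
{'time': np.float64(0.15), 'joint_pos': array([-1.325,  0.359,  1.511, -0.   ,  1.272, -0.115]), 'joint_vel': array([-0.   , -0.001, -0.002,  0.   ,  0.   ,  0.   ]), 'tau': array([ 1.0000e-03, -5.2803e+01, -2.7893e+01, -0.0000e+00,  8.0000e-03,
       -0.0000e+00]), 'position': array([ 0.212, -0.561,  0.231]), 'ee_rot': array([-2.583e+00,  1.786e+00,  2.000e-03]), 'contact_force': array([-0.524,  0.32 , -0.528]), 'wrist_torque': array([-0.02 , -0.003, -0.041]), 'finger_gap': np.float64(1.001)}
[[ 1.137 -0.083  1.012]
 [-0.587  0.073 -0.806]]
[[ 0.257 -0.029  1.502]
 [ 0.182 -0.03  -0.983]]
[[ 0.283 -0.534  0.374]
 [-0.268 -0.103 -0.958]]
```

View pics/scene0b.png

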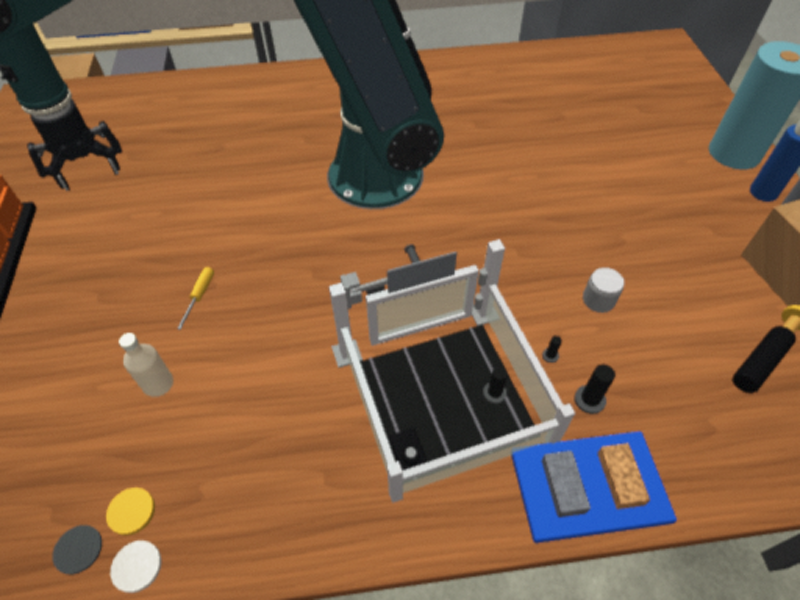

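View pics/top0b.png

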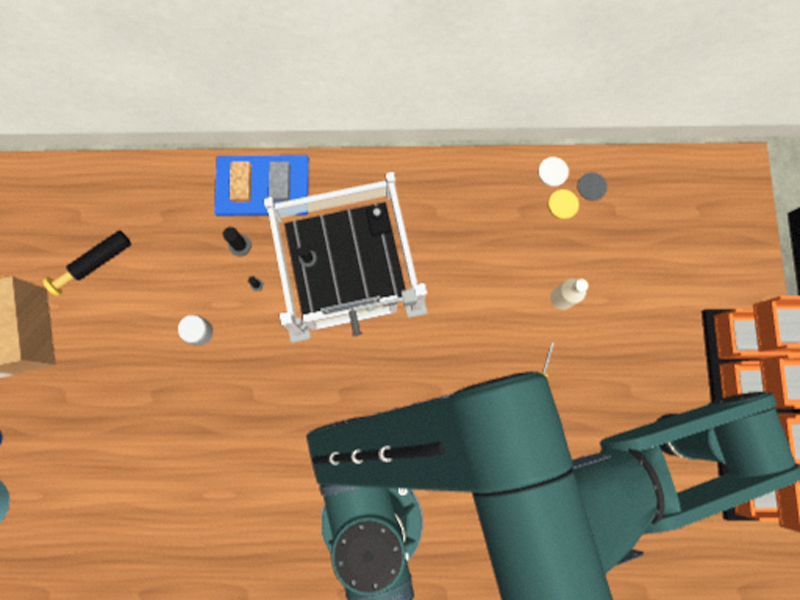

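Scene: gate frame with the lever at (410,250) px, keeper at (350,285), hinge post at (497,245). Stop look-alikes are small (553,348), large (597,390) and middle (497,382), which stands in the bay. I choose the middle one. Next, a close crop of both views.

```bash
python3 - <<'E'
from h import *
a=cv2.imread('pics/scene0.png')[145:325,200:400];b=cv2.imread('pics/top0.png')[105:225,165:285]
a=cv2.resize(a,None,fx=2,fy=2.0,interpolation=cv2.INTER_CUBIC)
a=cv2.resize(cv2.imread('pics/scene0.png')[145:265,200:333],(400,361),interpolation=cv2.INTER_CUBIC);b=cv2.resize(b,(361,361),interpolation=cv2.INTER_CUBIC)
cv2.imwrite('pics/c1.png',np.hstack([a,b]))
E
```

```text
(no output)
```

View pics/c1.png

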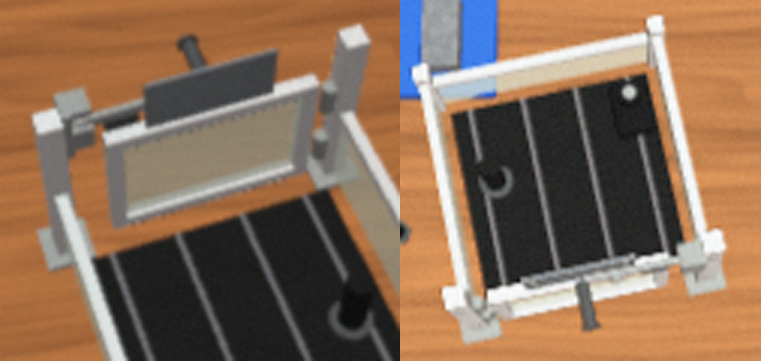

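```bash
python3 - <<'E'
from h import *
s=lambda u,v:(200+u/3.008,145+v/3.008); t=lambda u,v:(165+(u-400)/3.008,105+v/3.008)
pts=dict(hinge=((352,36),(457,294)),keep=((48,121),(712,243)),disc=((188,43),(590,323)),stoptop=((356,284),(487,172)),foot=((350,317),(495,181)),plateK=((145,85),(635,258)),plateH=((276,52),(525,279)))
r={}
for k,(a,b) in pts.items():
    x,e=tri([('scene0',s(*a)),('top0',t(*b))]); r[k]=x; print(k,x.round(4),np.round(e,4))
h,k=r['hinge'],r['keep']
print('span',np.linalg.norm((h-k)[:2]),'yaw(y axis)',np.arctan2(-(h-k)[0],(h-k)[1]))
b=cv2.imread('pics/wrist0.png');print(proj('wrist0',[r['disc'],h,k]).round(0))
E
```

```text
hinge [0.46   0.175  0.2166] [0.0003 0.0003]
keep [ 0.5166 -0.1127  0.2111] [0.0006 0.0006]
disc [0.4287 0.0261 0.195 ] [0.0007 0.0007]
stoptop [0.6395 0.1598 0.0682] [0.0032 0.0032]
foot [0.6433 0.1588 0.0086] [0.0014 0.0014]
plateK [ 0.4978 -0.0243  0.2239] [0.0006 0.0006]
plateH [0.4752 0.0989 0.2234] [0.001 0.001]
span 0.2931614544835149 yaw(y axis) 0.19436076988321832
[[-1525. -1204.]
 [-6021. -4430.]
 [-1583. -2153.]]
```

Emit:
servo_tool:
  steps: [-0.01,-0.01,-0.02,0,0,0,0,-0.04,-0.036,-0.039,0,0,0.02,0,-0.08,-0.073,-0.039,0,0,0.05,0,-0.12,-0.11,-0.039,0,0,0.08,0,-0.16,-0.146,-0.039,0,0,0.11,0,-0.2,-0.182,-0.039,0,0,0.14,0,-0.24,-0.219,-0.039,0,0,0.168,0,-0.27,-0.246,-0.039,0,0,0.168,0]

```text
time: 1.15
position: [0.347, -0.2192, 0.2716]
ee_rot: [-2.425, 1.996, -0.002]
contact_force: [0.7, 0.3, 0.3]
finger_gap: -0.002
```

Emit:
servo_tool:
  steps: [-0.042,-0.027,0,0,0,0,0,-0.084,-0.054,0,0,0,0,0,-0.126,-0.081,0,0,0,0,0,-0.167,-0.108,0,0,0,0,0,-0.2,-0.129,0,0,0,0,0,-0.22,-0.142,0,0,0,0,0,-0.2275,-0.1467,0,0,0,0,0,-0.2275,-0.1467,0,0,0,0,0]

```text
time: 2.15
position: [0.4468, 0.0297, 0.2709]
ee_rot: [-2.426, 1.996, -0.001]
contact_force: [0.3, 0.1, -0.2]
finger_gap: 0.001
```

```bash
python3 - <<'E'
from h import *
for n in ("wrist","scene"): c,im=snap(n,n+"1")
print(np.round(get_state()['position'],4),np.round(get_state()['ee_rot'],4), np.round(get_state()['contact_force'],2))
a=np.load('pics/wrist1.npz')['img'];b=np.load('pics/scene1.npz')['img'][130:250,190:350]
cv2.imwrite('pics/c2.png',np.hstack([cv2.resize(a,(480,360)),cv2.resize(b,(320,240),interpolation=cv2.INTER_CUBIC).copy() if 0 else cv2.copyMakeBorder(cv2.resize(b,(320,240),interpolation=cv2.INTER_CUBIC),0,120,0,0,0)]))
E
```

```text
[0.4466 0.0289 0.2706] [ 2.4244e+00 -1.9976e+00  3.0000e-04] [-0.23 -0.76 -0.04]
```

View pics/c2.png

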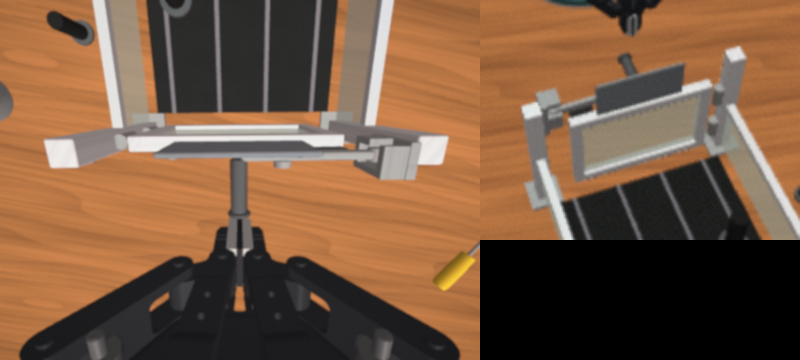

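Wrist view: peg at (238,160–215) is in line with the fingertip (240,225), and the plate edge (157–340,155) is level, so the yaw fits. Descending beside the plate.

Emit:
servo_tool:
  steps: [0,-0.006,0,0,0,0,0,0,-0.014,0.006,0,0,0,0,0,-0.018,0.018,0,0,0,0,0,-0.018,0.03,0,0,0,0,0,-0.018,0.042,0,0,0,0,0,-0.018,0.05,0,0,0,0,0,-0.018,0.055,0,0,0,0,0,-0.018,0.055,0,0,0,0]

```text
time: 3.25
position: [0.4645, 0.033, 0.215]
ee_rot: [2.425, -1.997, -0.001]
contact_force: [0.3, -0.0, 0.5]
finger_gap: 0.0
```

```bash
python3 - <<'E'
from h import *
for n in ("wrist","scene"): c,im=snap(n,n+"2")
s=get_state();print(np.round(s['position'],4), np.round(s['contact_force'],2))
a=np.load('pics/wrist2.npz')['img'][90:290,130:390];b=np.load('pics/scene2.npz')['img'][130:230,210:310]
cv2.imwrite('pics/c3.png',np.hstack([cv2.resize(a,(468,360),interpolation=cv2.INTER_CUBIC),cv2.resize(b,(330,360),interpolation=cv2.INTER_CUBIC)]))
E
```

```text
[0.465  0.0329 0.2156] [ 0.04  0.23 -0.42]
```

View pics/c3.png

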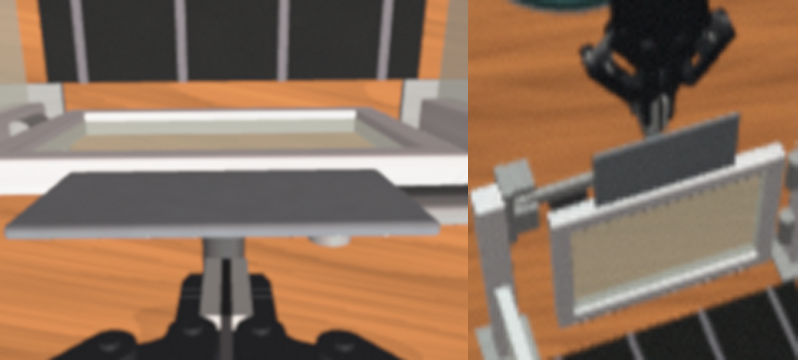

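The fingertip (225,258) is on the robot side of the plate, over the peg. Now feeling downward.

Emit:
servo_tool:
  steps: [0,0,0.002,0,0,0,0,0,0,0.004,0,0,0,0,0,0,0.006,0,0,0,0,0,0,0.0075,0,0,0,0,0,0,0.009,0,0,0,0,0,0,0.01,0,0,0,0,0,0,0.01,0,0,0,0]

```text
time: 4.22
position: [0.4647, 0.0329, 0.2052]
ee_rot: [2.425, -1.997, -0.0]
contact_force: [0.8, 0.1, 0.5]
finger_gap: -0.004
```

Emit:
servo_tool:
  steps: [0,0,0.001,0,0,0,0,0,0,0.002,0,0,0,0,0,0,0.003,0,0,0,0,0,0,0.003,0,0,0,0]

```text
time: 4.72
position: [0.4646, 0.0329, 0.2022]
ee_rot: [2.425, -1.997, -0.0]
contact_force: [0.0, 0.1, -0.0]
finger_gap: -0.001
```

Emit:
servo_tool:
  steps: [0,0,0.001,0,0,0,0,0,0,0.002,0,0,0,0,0,0,0.002,0,0,0,0]

```text
time: 5.1
position: [0.4646, 0.033, 0.2002]
ee_rot: [2.425, -1.997, -0.0]
contact_force: [-0.5, 0.4, -0.4]
finger_gap: 0.001
```

Emit:
servo_tool:
  steps: [0,0,0.001,0,0,0,0,0,0,0.002,0,0,0,0,0,0,0.002,0,0,0,0]

```text
time: 5.48
position: [0.4647, 0.0331, 0.1984]
ee_rot: [-2.425, 1.997, 0.0]
contact_force: [0.1, 0.8, 2.4]
finger_gap: 0.002
```

Emit:
servo_tool:
  steps: [0,0,0.001,0,0,0,0,0,0,0.002,0,0,0,0,0,0,0.003,0,0,0,0,0,0,0.003,0,0,0,0]

```text
time: 5.98
position: [0.4648, 0.033, 0.1952]
ee_rot: [-2.425, 1.997, -0.0]
contact_force: [-0.8, 2.2, 2.4]
finger_gap: -0.003
```

Emit:
servo_tool:
  steps: [0,0,0.0005,0,0,0,0,0,0,0.0005,0,0,0,0]

```text
time: 6.22
position: [0.4648, 0.033, 0.1948]
ee_rot: [-2.425, 1.997, -0.0]
contact_force: [-0.1, 2.1, 3.1]
finger_gap: 0.0
```

Emit:
servo_tool:
  steps: [0,0,0.0005,0,0,0,0,0,0,0.0005,0,0,0,0]

```text
time: 6.48
position: [0.4648, 0.033, 0.1943]
ee_rot: [-2.425, 1.997, 0.0]
contact_force: [0.7, 2.9, 3.1]
finger_gap: 0.002
```

```bash
python3 - <<'E'
from h import *
c,im=snap("scene","scene3"); snap("top","top3"); s=get_state();print(np.round(s['position'],4), np.round(s['contact_force'],2))
a=np.load('pics/scene3.npz')['img'][170:215,205:255];a0=np.load('pics/scene2.npz')['img'][170:215,205:255]
cv2.imwrite('pics/c4.png',np.hstack([cv2.resize(x,(400,360),interpolation=cv2.INTER_CUBIC) for x in (a0,a)]))
E
```

```text
[0.4648 0.033  0.1943] [0.22 1.95 2.46]
```

View pics/c4.png

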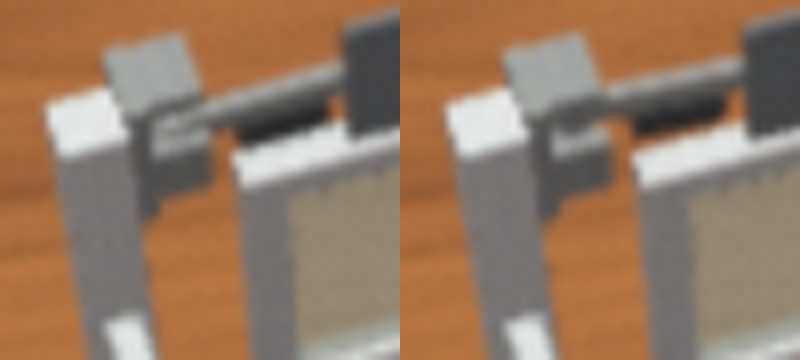

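The nose has lifted most of the way (570,110 in the right crop). Continuing by feel.

Emit:
servo_tool:
  steps: [0,0,0.0005,0,0,0,0,0,0,0.0005,0,0,0,0]

```text
time: 6.82
position: [0.4648, 0.0329, 0.1938]
ee_rot: [-2.425, 1.997, -0.0]
contact_force: [0.8, 2.5, 3.8]
finger_gap: -0.0
```

Emit:
servo_tool:
  steps: [0,0,0.0003,0,0,0,0,0,0,0.0003,0,0,0,0]

```text
time: 7.08
position: [0.4647, 0.033, 0.1935]
ee_rot: [-2.425, 1.997, 0.0]
contact_force: [0.4, 2.7, 2.7]
finger_gap: -0.001
```

Emit:
servo_tool:
  steps: [0,0,0.0003,0,0,0,0,0,0,0.0003,0,0,0,0]

```text
time: 7.32
position: [0.4648, 0.033, 0.1932]
ee_rot: [-2.425, 1.997, 0.0]
contact_force: [0.9, 1.8, 3.8]
finger_gap: 0.002
```

Emit:
servo_tool:
  steps: [0,0,0.0003,0,0,0,0,0,0,0.0003,0,0,0,0]

```text
time: 7.58
position: [0.4647, 0.033, 0.1929]
ee_rot: [-2.425, 1.997, 0.0]
contact_force: [0.2, 2.6, 3.7]
finger_gap: 0.002
```

Emit:
servo_tool:
  steps: [0,0,0.0003,0,0,0,0,0,0,0.0003,0,0,0,0]

```text
time: 7.82
position: [0.4647, 0.0329, 0.1926]
ee_rot: [2.425, -1.997, -0.0]
contact_force: [-0.4, 2.7, 2.6]
finger_gap: 0.002
```

Emit:
servo_tool:
  steps: [0,0,0.0003,0,0,0,0,0,0,0.0003,0,0,0,0]

```text
time: 8.07
position: [0.4647, 0.0329, 0.1923]
ee_rot: [-2.425, 1.997, 0.0]
contact_force: [-0.1, 1.6, 2.3]
finger_gap: 0.001
```

Emit:
servo_tool:
  steps: [0,0,0.0003,0,0,0,0,0,0,0.0003,0,0,0,0]

```text
time: 8.32
position: [0.4647, 0.0329, 0.192]
ee_rot: [-2.425, 1.997, 0.0]
contact_force: [0.0, 2.8, 2.8]
finger_gap: 0.001
```

```bash
python3 - <<'E'
from h import *
c,im=snap("scene","scene4"); s=get_state();print(np.round(s['position'],4), np.round(s['contact_force'],2))
a=np.load('pics/scene4.npz')['img'][170:215,205:255]
cv2.imwrite('pics/c5.png',cv2.resize(a,(800,600),interpolation=cv2.INTER_CUBIC))
# nose height estimate geometry: lip top: expected pixel positions
E
```

```text
[0.4647 0.033  0.192 ] [1.03 2.33 3.05]
```

View pics/c5.png

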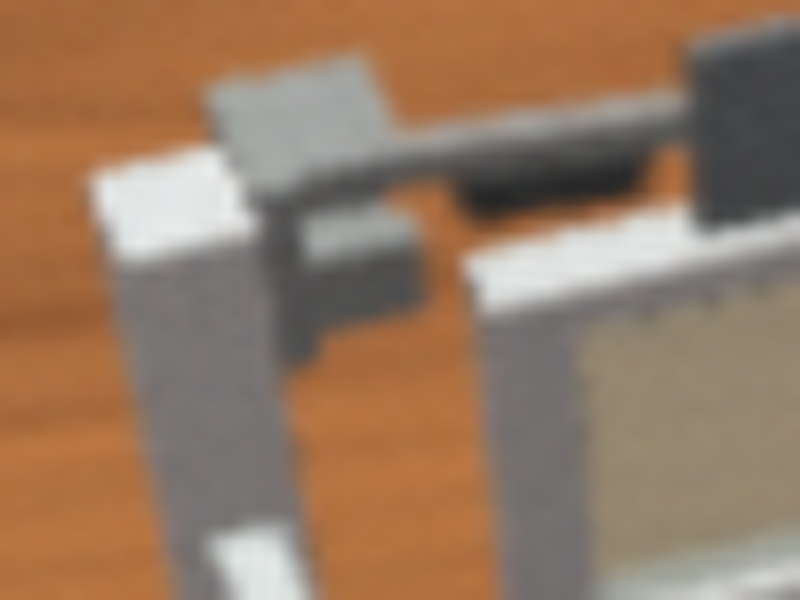

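The lip (360,235) now shows clear and the nose is up near the roof. Going on in small steps to feel the roof.

Emit:
servo_tool:
  steps: [0,0,0.00025,0,0,0,0,0,0,0.00025,0,0,0,0]

```text
time: 8.62
position: [0.4647, 0.033, 0.1918]
ee_rot: [-2.425, 1.997, 0.0]
contact_force: [0.3, 2.1, 3.5]
finger_gap: 0.004
```

Emit:
servo_tool:
  steps: [0,0,0.00025,0,0,0,0,0,0,0.00025,0,0,0,0]

```text
time: 8.88
position: [0.4647, 0.033, 0.1915]
ee_rot: [-2.425, 1.997, 0.0]
contact_force: [0.7, 2.5, 3.5]
finger_gap: -0.002
```

Emit:
servo_tool:
  steps: [0,0,0.00025,0,0,0,0,0,0,0.00025,0,0,0,0]

```text
time: 9.12
position: [0.4647, 0.033, 0.1914]
ee_rot: [-2.425, 1.997, 0.0]
contact_force: [0.0, 3.0, 4.8]
finger_gap: -0.003
```

Emit:
servo_tool:
  steps: [0,0,0.00025,0,0,0,0,0,0,0.00025,0,0,0,0]

```text
time: 9.38
position: [0.4647, 0.033, 0.1913]
ee_rot: [-2.425, 1.997, 0.0]
contact_force: [-0.6, 2.8, 6.9]
finger_gap: 0.001
```

Roof felt at z≈0.1914 (force rose from 3.5 to 6.9 N). Backing off 0.5 mm to the middle of the window, then sliding forward.

Emit:
servo_tool:
  steps: [0,0,-0.0008,0,0,0,0,0,0,-0.0008,0,0,0,0,0,-0.0005,-0.0008,0,0,0,0,0,-0.001,-0.0008,0,0,0,0,0,-0.002,-0.0008,0,0,0,0,0,-0.003,-0.0008,0,0,0,0]

```text
time: 10.12
position: [0.4676, 0.0332, 0.1917]
ee_rot: [2.425, -1.997, 0.0]
contact_force: [-0.8, -1.0, 0.8]
finger_gap: -0.0
```

Emit:
servo_tool:
  steps: [0,-0.001,0,0,0,0,0,0,-0.002,0,0,0,0,0,0,-0.003,0,0,0,0,0]

```text
time: 10.5
position: [0.4707, 0.034, 0.1918]
ee_rot: [2.425, -1.997, 0.0]
contact_force: [-1.1, -1.5, 2.0]
finger_gap: -0.005
```

```bash
python3 - <<'E'
from h import *
c,im=snap("scene","scene5"); s=get_state();print(np.round(s['position'],4), np.round(s['contact_force'],2))
for i in range(4): read_camera("scene"); print(np.round(get_state()['contact_force'],2))
a=np.load('pics/scene5.npz')['img'][165:215,205:275];a0=np.load('pics/scene4.npz')['img'][165:215,205:275]
cv2.imwrite('pics/c6.png',np.hstack([cv2.resize(x,(400,286),interpolation=cv2.INTER_CUBIC) for x in (a0,a)]))
E
```

```text
[0.4709 0.0341 0.1918] [ 0.35 -1.75  2.67]
[-0.59 -1.5   2.37]
[-0.91 -0.9   2.96]
[ 0.56 -2.27  1.9 ]
[ 0.29 -1.2   2.68]
```

View pics/c6.png

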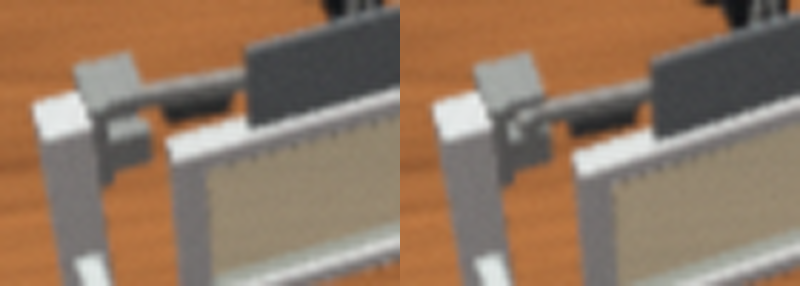

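Gate has begun to open with the nose riding clear over the lip (525,120). Continuing on an arc about the hinge.

Emit:
servo_tool:
  steps: [0.0002,-0.0013,0,0,0,-0.01,0,0.0003,-0.0025,0,0,0,-0.02,0,0.0004,-0.0038,0,0,0,-0.03,0,0.0005,-0.005,0,0,0,-0.04,0,0.0006,-0.0063,0,0,0,-0.05,0,0.0007,-0.0075,0,0,0,-0.06,0,0.0008,-0.0088,0,0,0,-0.07,0,0.0009,-0.01,0,0,0,-0.08,0]

```text
time: 11.75
position: [0.4807, 0.0352, 0.1918]
ee_rot: [-2.503, 1.898, 0.0]
contact_force: [-0.8, -1.4, 3.5]
finger_gap: -0.006
```

Emit:
servo_tool:
  steps: [0.0002,-0.0013,0,0,0,-0.01,0,0.0003,-0.0025,0,0,0,-0.02,0,0.0004,-0.0038,0,0,0,-0.03,0,0.0005,-0.005,0,0,0,-0.04,0,0.0006,-0.0063,0,0,0,-0.05,0,0.0007,-0.0075,0,0,0,-0.06,0,0.0008,-0.0088,0,0,0,-0.07,0,0.0009,-0.01,0,0,0,-0.08,0]

```text
time: 12.75
position: [0.4905, 0.0371, 0.1918]
ee_rot: [-2.577, 1.796, 0.0]
contact_force: [-0.3, -1.6, 3.2]
finger_gap: 0.002
```

```bash
python3 - <<'E'
from h import *
snap("scene","scene6"); snap("wrist","wrist6"); s=get_state();print(np.round(s['position'],4), np.round(s['contact_force'],2))
a=np.load('pics/scene6.npz')['img'][130:250,200:360];b=np.load('pics/wrist6.npz')['img']
cv2.imwrite('pics/c7.png',np.hstack([cv2.resize(x,(400,300),interpolation=cv2.INTER_CUBIC) for x in (a,b)]))
E
```

```text
[0.4907 0.0371 0.1918] [-0.21 -1.77  1.77]
```

View pics/c7.png

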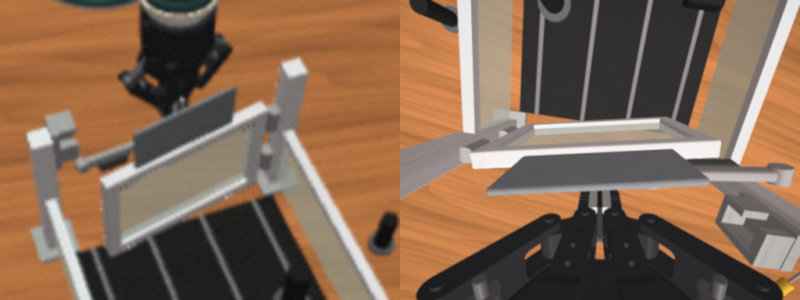

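Nose is out of the keeper (770,175 right) and the gate follows. Swinging on.

Emit:
servo_tool:
  steps: [0.0003,-0.0025,0,0,0,-0.025,0,0.0005,-0.005,0,0,0,-0.05,0,0.0007,-0.0075,0,0,0,-0.075,0,0.0009,-0.01,0,0,0,-0.1,0,0.001,-0.0126,0,0,0,-0.125,0,0.001,-0.0151,0,0,0,-0.15,0,0.001,-0.0176,0,0,0,-0.175,0,0.001,-0.0201,0,0,0,-0.2,0]

```text
time: 13.85
position: [0.5097, 0.0432, 0.1918]
ee_rot: [-2.744, 1.529, 0.001]
contact_force: [-1.4, -0.2, 1.9]
finger_gap: 0.002
```

Emit:
servo_tool:
  steps: [0.0003,-0.0025,0,0,0,-0.02,0,0.0005,-0.005,0,0,0,-0.04,0,0.0007,-0.0075,0,0,0,-0.06,0,0.0009,-0.01,0,0,0,-0.08,0,0.001,-0.0126,0,0,0,-0.1,0,0.001,-0.0151,0,0,0,-0.12,0,0.001,-0.0176,0,0,0,-0.14,0,0.001,-0.0201,0,0,0,-0.16,0]

```text
time: 14.85
position: [0.5276, 0.0526, 0.1919]
ee_rot: [-2.858, 1.305, -0.001]
contact_force: [0.7, -2.7, 1.7]
finger_gap: 0.003
```

```bash
cat > st.py <<'E'
from h import *
from scipy.spatial.transform import Rotation as R
s=get_state();p=s['position'];M=R.from_rotvec(s['ee_rot']).as_matrix();yaw=np.arctan2(M[1,0],M[0,0])
rel=p[:2]-np.array([.4625,.160]);f=s['contact_force']
print('pos',np.round(p,4),'f',np.round(f,2),'tool theta',round(yaw+1.377,3),'rel in tool x,y',np.round(M[:2,:2].T@rel,4),'push',round(-f[:2]@(-M[:2,1]),2))
E
python3 st.py
```

```text
pos [0.5276 0.0526 0.1919] f [ 0.66 -2.68  1.74] tool theta 0.52 rel in tool x,y [0.1238 0.0211] push 1.25
```

Emit:
servo_tool:
  steps: [0.0004,-0.0025,0,0,0,-0.02,0,0.0007,-0.005,0,0,0,-0.04,0,0.001,-0.0075,0,0,0,-0.06,0,0.0013,-0.01,0,0,0,-0.08,0,0.0015,-0.0126,0,0,0,-0.1,0,0.0016,-0.0151,0,0,0,-0.12,0,0.0017,-0.0176,0,0,0,-0.14,0,0.0018,-0.0201,0,0,0,-0.16,0]

```text
time: 15.85
position: [0.5439, 0.0645, 0.1919]
ee_rot: [-2.953, 1.072, -0.0]
contact_force: [-0.5, -2.1, 2.8]
finger_gap: 0.002
```

Emit:
servo_tool:
  steps: [0.0004,-0.0025,0,0,0,-0.02,0,0.0007,-0.005,0,0,0,-0.04,0,0.001,-0.0075,0,0,0,-0.06,0,0.0013,-0.01,0,0,0,-0.08,0,0.0015,-0.0126,0,0,0,-0.1,0,0.0016,-0.0151,0,0,0,-0.12,0,0.0017,-0.0176,0,0,0,-0.14,0,0.0018,-0.0201,0,0,0,-0.16,0]

```text
time: 16.85
position: [0.5581, 0.0788, 0.1918]
ee_rot: [-3.029, 0.833, 0.0]
contact_force: [1.1, -2.5, 3.3]
finger_gap: -0.002
```

```bash
python3 st.py; python3 - <<'E'
from h import *
snap("scene","scene7"); snap("wrist","wrist7")
a=np.load('pics/scene7.npz')['img'][130:250,200:360];b=np.load('pics/wrist7.npz')['img']
cv2.imwrite('pics/c8.png',np.hstack([cv2.resize(x,(400,300),interpolation=cv2.INTER_CUBIC) for x in (a,b)]))
E
```

```text
pos [0.5581 0.0788 0.1918] f [ 1.07 -2.54  3.31] tool theta 0.84 rel in tool x,y [0.1237 0.0209] push 1.64
```

View pics/c8.png

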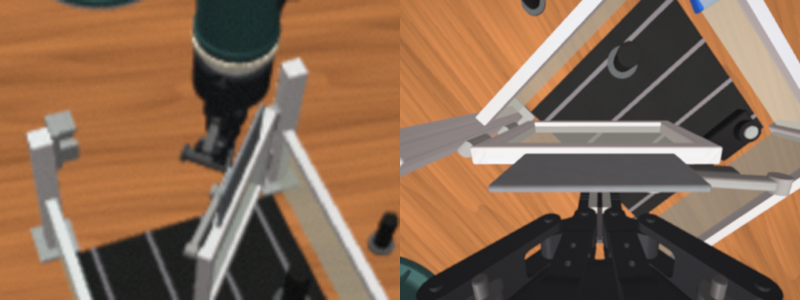

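Gate at about 0.84 rad, plate level in the wrist view, bar still lifted and the stop (620,55) ahead.

Emit:
servo_tool:
  steps: [0.0004,-0.0025,0,0,0,-0.02,0,0.0007,-0.005,0,0,0,-0.04,0,0.001,-0.0075,0,0,0,-0.06,0,0.0013,-0.01,0,0,0,-0.08,0,0.0015,-0.0126,0,0,0,-0.1,0,0.0016,-0.0151,0,0,0,-0.12,0,0.0017,-0.0176,0,0,0,-0.14,0,0.0018,-0.0201,0,0,0,-0.16,0]

```text
time: 17.95
position: [0.5698, 0.0952, 0.1918]
ee_rot: [-3.086, 0.588, 0.0]
contact_force: [-0.7, -0.1, 2.8]
finger_gap: -0.0
```

Emit:
servo_tool:
  steps: [0.0004,-0.002,0,0,0,-0.016,0,0.0006,-0.004,0,0,0,-0.032,0,0.0008,-0.006,0,0,0,-0.048,0,0.001,-0.008,0,0,0,-0.064,0,0.0012,-0.01,0,0,0,-0.08,0,0.0014,-0.012,0,0,0,-0.096,0,0.0015,-0.014,0,0,0,-0.112,0,0.0016,-0.016,0,0,0,-0.128,0]

```text
time: 18.95
position: [0.5773, 0.1094, 0.1918]
ee_rot: [-3.117, 0.39, -0.0]
contact_force: [-1.0, -0.7, 2.8]
finger_gap: -0.001
```

Emit:
servo_tool:
  steps: [0.0002,-0.0013,0,0,0,-0.01,0,0.0004,-0.0025,0,0,0,-0.02,0,0.0006,-0.0038,0,0,0,-0.03,0,0.0007,-0.005,0,0,0,-0.04,0,0.0008,-0.0063,0,0,0,-0.05,0,0.001,-0.0075,0,0,0,-0.06,0]

```text
time: 19.7
position: [0.5801, 0.1164, 0.1919]
ee_rot: [-3.127, 0.297, -0.0]
contact_force: [0.5, -1.6, 2.9]
finger_gap: -0.004
```

```bash
python3 st.py
```

```text
pos [0.5801 0.1164 0.1919] f [ 0.53 -1.62  2.85] tool theta 1.188 rel in tool x,y [0.1237 0.0207] push 1.49
```

Emit:
servo_tool:
  steps: [0.0002,-0.0013,0,0,0,-0.01,0,0.0004,-0.0025,0,0,0,-0.02,0,0.0006,-0.0038,0,0,0,-0.03,0,0.0007,-0.005,0,0,0,-0.04,0,0.0008,-0.0063,0,0,0,-0.05,0,0.001,-0.0075,0,0,0,-0.06,0]

```text
time: 20.45
position: [0.5826, 0.1236, 0.1919]
ee_rot: [-3.135, 0.203, -0.0]
contact_force: [0.8, -1.0, 3.2]
finger_gap: 0.0
```

Emit:
servo_tool:
  steps: [0,-0.001,0,0,0,0,0,0,-0.002,0,0,0,0,0,0,-0.003,0,0,0,0,0,0,-0.004,0,0,0,0,0]

```text
time: 20.95
position: [0.5826, 0.1275, 0.1917]
ee_rot: [3.135, -0.204, -0.001]
contact_force: [0.3, -1.7, 3.1]
finger_gap: -0.001
```

```bash
python3 st.py;  python3 - <<'E'
from h import *
snap("scene","scene8"); snap("wrist","wrist8")
a=np.load('pics/scene8.npz')['img'][130:250,200:360];b=np.load('pics/wrist8.npz')['img']
cv2.imwrite('pics/c9.png',np.hstack([cv2.resize(x,(400,300),interpolation=cv2.INTER_CUBIC) for x in (a,b)]))
E
```

```text
pos [0.5826 0.1275 0.1917] f [ 0.27 -1.68  3.13] tool theta 1.247 rel in tool x,y [0.1233 0.0166] push 1.63
```

View pics/c9.png

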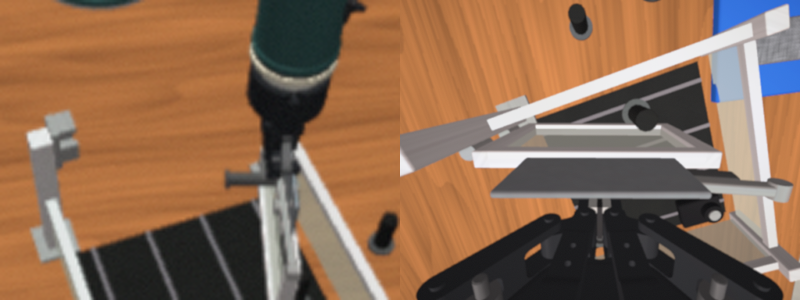

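Emit:
servo_tool:
  steps: [0,-0.001,0,0,0,0,0,0,-0.002,0,0,0,0,0,0,-0.003,0,0,0,0,0]

```text
time: 21.42
position: [0.5833, 0.1306, 0.1917]
ee_rot: [-3.135, 0.204, 0.0]
contact_force: [-0.0, -2.0, 2.6]
finger_gap: -0.005
```

Emit:
servo_tool:
  steps: [0,-0.001,0,0,0,0,0,0,-0.002,0,0,0,0,0]

```text
time: 21.68
position: [0.5834, 0.1313, 0.1918]
ee_rot: [3.133, -0.203, -0.001]
contact_force: [-1.0, -8.6, 4.8]
finger_gap: -0.005
```

```bash
python3 st.py
```

```text
pos [0.5834 0.1313 0.1918] f [-0.97 -8.63  4.77] tool theta 1.247 rel in tool x,y [0.1236 0.0128] push 8.69
```

Plate against finger, gate on the stop, push 8.7 N. A touch more, then hold.

Emit:
servo_tool:
  steps: [0,-0.0003,0,0,0,0,0,0,-0.0005,0,0,0,0,0]

```text
time: 21.92
position: [0.5834, 0.1313, 0.1918]
ee_rot: [3.132, -0.204, -0.001]
contact_force: [-1.1, -8.3, 3.7]
finger_gap: -0.002
```

Emit:
servo_tool:
  steps: [0,0,0,0,0,0,0,0,0,0,0,0,0,0,0,0,0,0,0,0,0,0,0,0,0,0,0,0,0,0,0,0,0,0,0]

```text
time: 22.55
position: [0.5834, 0.1313, 0.1918]
ee_rot: [3.132, -0.204, -0.001]
contact_force: [-2.1, -7.9, 3.9]
finger_gap: 0.001
```

```bash
python3 st.py
```

```text
pos [0.5834 0.1313 0.1918] f [-2.13 -7.92  3.92] tool theta 1.247 rel in tool x,y [0.1236 0.0128] push 8.13
```

Emit:
servo_tool:
  steps: [0,-0.0004,0,0,0,0,0,0,-0.0007,0,0,0,0,0,0,-0.0007,0,0,0,0,0]

```text
time: 22.92
position: [0.5834, 0.1313, 0.1918]
ee_rot: [3.131, -0.204, -0.001]
contact_force: [-1.1, -9.7, 2.7]
finger_gap: -0.002
```

```bash
python3 st.py
```

```text
pos [0.5834 0.1313 0.1918] f [-1.08 -9.7   2.74] tool theta 1.247 rel in tool x,y [0.1236 0.0128] push 9.76
```

Emit:
servo_tool:
  steps: [0,-0.0006,0,0,0,0,0,0,-0.001,0,0,0,0,0,0,-0.001,0,0,0,0,0,0,-0.001,0,0,0,0,0]

```text
time: 23.42
position: [0.5834, 0.1313, 0.1918]
ee_rot: [3.129, -0.204, -0.001]
contact_force: [-1.5, -13.5, 4.1]
finger_gap: -0.003
```

Emit:
servo_tool:
  steps: [0,0,0,0,0,0,0,0,0,0,0,0,0,0,0,0,0,0,0,0,0,0,0,0,0,0,0,0,0,0,0,0,0,0,0,0,0,0,0,0,0,0]

```text
time: 24.18
position: [0.5834, 0.1313, 0.1918]
ee_rot: [3.129, -0.204, -0.002]
contact_force: [-2.5, -14.3, 4.9]
finger_gap: 0.002
```

```bash
python3 st.py
```

```text
pos [0.5834 0.1313 0.1918] f [ -2.48 -14.3    4.88] tool theta 1.247 rel in tool x,y [0.1236 0.0128] push 14.5
```

Held about 14 N at the hand, so roughly 9 N at the stop. Letting go: rise off the lever first, then back off the plate.

Emit:
servo_tool:
  steps: [0,0,-0.002,0,0,0,0,0,0,-0.004,0,0,0,0,0,0,-0.006,0,0,0,0,0,0,-0.009,0,0,0,0,0,0,-0.013,0,0,0,0,0,0,-0.016,0,0,0,0,0,0,-0.016,0,0,0,0]

```text
time: 25.05
position: [0.5813, 0.1316, 0.2057]
ee_rot: [3.129, -0.204, -0.009]
contact_force: [-3.1, -12.2, -5.2]
finger_gap: -0.0
```

```bash
python3 st.py
```

```text
pos [0.5813 0.1316 0.2057] f [ -3.09 -12.16  -5.17] tool theta 1.247 rel in tool x,y [0.1215 0.0127] push 12.46
```

Emit:
servo_tool:
  steps: [0,0.001,0,0,0,0,0,0,0.002,0,0,0,0,0,0,0.003,0,0,0,0,0,0,0.005,0,0,0,0,0,0,0.008,0,0,0,0,0,0,0.01,0,0,0,0,0,0,0.01,0,0,0,0,0]

```text
time: 25.92
position: [0.5828, 0.1247, 0.2081]
ee_rot: [-3.135, 0.204, -0.001]
contact_force: [0.1, -0.4, -0.6]
finger_gap: 0.004
```

```bash
python3 st.py
```

```text
pos [0.5828 0.1247 0.2081] f [ 0.05 -0.43 -0.58] tool theta 1.247 rel in tool x,y [0.1239 0.0194] push 0.42
```

Clear of everything. Rising away, then a last look.

Emit:
servo_tool:
  steps: [0,0,-0.015,0,0,0,0,0,0,-0.035,0,0,0,0,0,0,-0.06,0,0,0,0,0,0.03,-0.09,0,0,0,0,0,0.07,-0.12,0,0,0,0,0,0.11,-0.13,0,0,0,0,0,0.14,-0.13,0,0,0,0,0,0.14,-0.13,0,0,0,0]

```text
time: 26.92
position: [0.5645, -0.0159, 0.3392]
ee_rot: [3.134, -0.208, 0.003]
contact_force: [0.3, -0.6, -0.1]
finger_gap: -0.002
```

```bash
python3 st.py;  python3 - <<'E'
from h import *
snap("scene","scene9"); snap("wrist","wrist9")
a=np.load('pics/scene9.npz')['img'];b=np.load('pics/wrist9.npz')['img']
cv2.imwrite('pics/c10.png',np.hstack([cv2.resize(x,(400,300),interpolation=cv2.INTER_AREA if x is b else cv2.INTER_CUBIC) for x in (a[120:264,190:382],b)]))
a0=np.load('pics/scene0.npz')['img'].astype(int)
for n,(u,v,w,h) in dict(bottle=(75,205,40,55),driver=(110,165,35,50),tin=(370,168,35,35)).items(): print(n,np.abs(a[v:v+h,u:u+w]-a0[v:v+h,u:u+w]).mean().round(2),np.abs(a[v:v+h,u:u+w]-a0[v:v+h,u:u+w]).max())
E
```

```text
pos [ 0.5645 -0.0159  0.3392] f [ 0.29 -0.63 -0.08] tool theta 1.244 rel in tool x,y [0.1244 0.1608] push 0.59
bottle 1.18 7
driver 1.22 7
tin 1.17 6
```

View pics/c10.png

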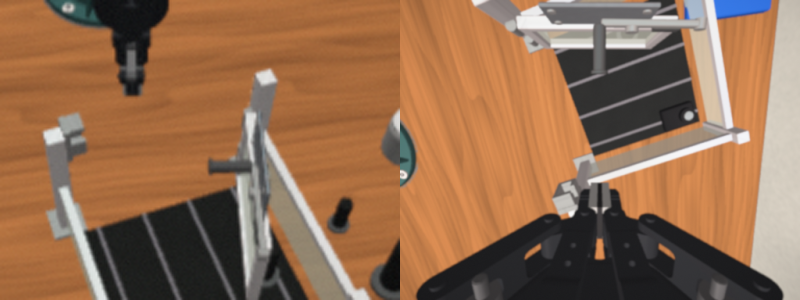

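```bash
python3 -c "from cell import close_job; print(close_job())"
```

```text
the job is handed in; nothing more can be done
None
```

The gate is open at the rubber stop, the latch bar has dropped back to level, and the job is handed in at about 27 s of the 72 s allowed.

- **Latch:** I pressed the thumb lever down about 7 mm. The nose touched the keeper's roof lightly: the lever force rose from about 3.5 to 6.9 N. I then backed off 0.5 mm before moving the gate. The gate started to follow from friction on the lever; the finger pushed the back plate only once the gate was at the stop.
- **Swing:** I held the lever down all the way to the stop, at about 0.16 rad/s or less, and reached it near 1.25 rad.
- **Press:** The push settled in steps. It was about 8–10 N for the first second or so, then 13.5–14.5 N at the hand for the last 0.75 s. The lever sits closer to the hinge than the stop, so I work that out as about 9 N at the stop itself.
- **Release:** I rose off the lever first, then backed off the plate until the force read near zero.

The last picture shows the gate open with the bar level and the gripper well clear. The stop is mostly hidden behind the gate there, so I did not measure that contact again after letting go. The image patches of the bottle, tin and screwdriver match the first picture to within noise.

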